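Lid the glazed tagines

TASK

The small tagines are back from the glaze kiln with their conical lids still on a separate board. Put each of the four glazed lids on the dish of its own colour, level and down on the ledge inside the rim, setting them down gently without dropping or tipping any over. Leave the dishes and the unglazed white lid standing where they are.

Things in the scene. Friction and masses are not known exactly. Their poses are not given: they have to be found in the camera images.
- lid_blue: Dark cobalt blue conical tagine lid, upright on a round board 18 mm thick, among other lids 95 mm or more apart. 0.11 to 0.22 kg, 90 high, round about z (up); origin: centre of the flat underside. Foot 82 across, 6 high; a concave cone to a neck 17 across at z 58-64; on top a knob 27 across, straight-sided at z 74-84 (mm): grasp it there from above.
- lid_green: Dark green conical tagine lid, upright on a round board 18 mm thick, among other lids 95 mm or more apart. 0.11 to 0.22 kg, 90 high, round about z (up); origin: centre of the flat underside. Foot 82 across, 6 high; a concave cone to a neck 17 across at z 58-64; on top a knob 27 across, straight-sided at z 74-84 (mm): grasp it there from above.
- lid_yellow: Honey yellow conical tagine lid, upright on a round board 18 mm thick, among other lids 95 mm or more apart. 0.11 to 0.22 kg, 90 high, round about z (up); origin: centre of the flat underside. Foot 82 across, 6 high; a concave cone to a neck 17 across at z 58-64; on top a knob 27 across, straight-sided at z 74-84 (mm): grasp it there from above.
- lid_red: Dark red conical tagine lid, upright on a round board 18 mm thick, among other lids 95 mm or more apart. 0.11 to 0.22 kg, 90 high, round about z (up); origin: centre of the flat underside. Foot 82 across, 6 high; a concave cone to a neck 17 across at z 58-64; on top a knob 27 across, straight-sided at z 74-84 (mm): grasp it there from above.
- lid_white: The unglazed plain white lid, of the same shape and size as the glazed ones; it stands among them on the lid board and is to be left there.
- dish_blue: Dark cobalt blue tagine dish, loose, 0.28 kg, on another 18 mm board, dishes 113 mm or more apart. Round, 30 high, foot 80, rim 112 across; origin: centre of the underside, z up. 20 above it, inside the rim, a flat ledge carries the lid's foot (seated lid's origin 20 above the dish's). Rim 89 wide inside at the ledge, flaring to 103 at the top (mm), so it guides the foot in.
- dish_green: Dark green tagine dish, loose, 0.28 kg, on another 18 mm board, dishes 113 mm or more apart. Round, 30 high, foot 80, rim 112 across; origin: centre of the underside, z up. 20 above it, inside the rim, a flat ledge carries the lid's foot (seated lid's origin 20 above the dish's). Rim 89 wide inside at the ledge, flaring to 103 at the top (mm), so it guides the foot in.
- dish_yellow: Honey yellow tagine dish, loose, 0.28 kg, on another 18 mm board, dishes 113 mm or more apart. Round, 30 high, foot 80, rim 112 across; origin: centre of the underside, z up. 20 above it, inside the rim, a flat ledge carries the lid's foot (seated lid's origin 20 above the dish's). Rim 89 wide inside at the ledge, flaring to 103 at the top (mm), so it guides the foot in.
- dish_red: Dark red tagine dish, loose, 0.28 kg, on another 18 mm board, dishes 113 mm or more apart. Round, 30 high, foot 80, rim 112 across; origin: centre of the underside, z up. 20 above it, inside the rim, a flat ledge carries the lid's foot (seated lid's origin 20 above the dish's). Rim 89 wide inside at the ledge, flaring to 103 at the top (mm), so it guides the foot in.

How it is judged:
By the outcome, as a careful person would: the job done as asked, in the order asked, and still so for the second after the job is handed in, with the robot touching nothing.
It also fails if it takes over 120 s, if anything falls off the work surface, if the arm or the gripper's body presses on something with over 40 N, if the wrist force passes 120 N, or if a joint passes its speed limit or range.

ROBOT

A 6-joint arm with a two-finger parallel gripper is mounted at the origin on the work surface. World frame = base frame: x ahead of the robot, y to its left, z up, the work surface at z = 0. Lengths are in mm, angles in rad, forces in N, time in s.
With the tool pointing down it reaches from about 375 to 975 mm from the base axis. Payload 3.8 kg.
Tool frame: the origin (TCP) lies on the centre line of the jaws, within the pads' length; the fingertips stand nose_length ahead of it and the grasp point (between the pads) lies 8 mm behind it (nose_length is the distance from the TCP to the fingertips, in mm); z points along the fingers, y is the line along which they close (so a half turn about z gives the same grasp; the last joint's range is limited). The gripper opens to 85 mm and grips with 20 to 120 N. Pads are 22 mm wide; open, the fingers measure 114 mm over their backs; the gripper's body (76 mm by 85 mm) begins 54 mm behind the grasp point. The pads swing forward as they close: fully open they stand 13 mm farther back than shut.
Start: joints at [1.154, 0.264, 1.604, -0, 1.274, -0.037], TCP at [250.243, 626.894, 242.28] pointing down, gripper open.
Joint ranges: [-2.63, 2.63], [-0.94, 2.18], [0.31, 2.57], [-1.31, 4.45], [0, 2.66], [-2.55, 2.55]. Speed limits (rad/s): [2.57, 2.57, 3.14, 3.14, 3.14, 3.14].

INTERFACE

Orientations are given as a unit quaternion [w, x, y, z].
In Python, from bench import observe, grab_frame, camera_model, job_done, nose_length gives the robot as it stands.
- The arm moves only by the tool move_arm, never from a script. Its argument "increments" is a list of rows, each a list of 5 numbers: the shift along the world's x, y, z in cm, then the turn about the world's z in degrees, then the opening, from 0 (shut) to 1 (fully open). A call has 1 to 20 rows; each row shifts and turns the commanded pose from where the row before left it; what a row does not reach is not made up. A row lasts 1/10 s, in which the tool goes at most 50 mm and 8.59 degrees, less where a joint would pass 70% of its speed; a pose out of reach is approached as far as the arm can. A call with a gripper value outside its range is refused whole. The fingers move at their own pace and stop on an object; "newtons" is the grip in N (left out, the last holds). Time passes only in rows, so rows that do not move let the fingers close. It gives the time, the measured TCP pose, the force, the opening and the grip force at its end, in the units of the state.
- observe(): the state, without advancing time (a new reading comes with each control period).
- grab_frame(name): name is "scene" or "top" or "wrist"; returns the picture (400x640x3 uint8, red, green, blue); there is no depth.
- camera_model(name): a dict with "fx", "fy", "cx", "cy" (pixels), "T" (4x4, takes a point from camera to world coordinates). Camera axes: x right, y up, looking along -z (the intrinsics and any distortion apply to the point x, -y, -z); pixel columns grow to the right and rows downward; lengths in mm; the calibration is good to about 2 mm. A picture is of the moment at which its call begins: read the wrist's pose just before it. camera_model takes no time and is no camera call; for the wrist camera it gives the pose at the moment of the call.
- job_done(): hands the job in; it is judged then, once.
The state is a dict: "t": time; "qpos": joint angles; "joint_vel": joint speeds; "effort": joint torques, N m; "eef_pos": TCP position; "ee_rot": TCP orientation; "ft_force": force on the tool from outside, world axes, zero at the start; "ft_torque": the same for the moment, N m; "grip_width": opening from 0.0 (shut) to 1.0 (fully open); "grasp_force": force on a finger pad.
Only numpy, scipy, OpenCV 4.12 (cv2) and the standard library are available. Lean on these libraries where they do the work, as an engineer would, in place of code of your own. Each camera call takes 0.05 s, during which the arm holds its last target. There are 200 camera calls.

## Working session

There is one attempt and no reset: what is moved stays moved. The work goes in short steps, Python scripts to look and compute and a tool call to move; the robot and the scene stay as the last step left them, time stands still between calls to the robot, and variables do not carry over. Pictures are saved under pics/ and viewed, at most 14 in all, crops included, and the job is handed in when it is done.

Besides the shell and the picture viewer there is one more tool, called after "Emit:" as name([rows], argument=value, ...), one row to a line, values as JSON. move_arm: Moves the arm, as the interface text tells. Its arguments: {"type":"object","properties":{"increments":{"type":"array"},"newtons":{"type":"number"}},"required":["increments"]}

```bash
mkdir -p pics
python3 - <<'E'
from bench import *
import cv2
for n in ("top","scene"):
    im=grab_frame(n); cv2.imwrite(f"pics/{n}0.png",im[:,:,::-1])
    c=camera_model(n); print(n,{k:(v if k!='T' else v) for k,v in c.items()})
print(observe(),nose_length)
E
```

```text
top {'fx': 423.36096435108857, 'fy': 423.36096435108857, 'cx': 325.2249787167097, 'cy': 199.3548615745429, 'T': array([[-1.96950984e-02,  9.88039095e-01, -1.52940676e-01,
         3.98392816e+02],
       [-9.99790580e-01, -2.03134706e-02, -2.48154518e-03,
         1.05676095e+01],
       [-5.55861957e-03,  1.52859773e-01,  9.88232256e-01,
         9.95920918e+02],
       [ 0.00000000e+00,  0.00000000e+00,  0.00000000e+00,
         1.00000000e+00]])}
scene {'fx': 371.4238590478373, 'fy': 371.4238590478373, 'cx': 315.91198736741796, 'cy': 198.8425174192603, 'T': array([[-7.33830782e-01, -4.95601010e-01,  4.64620299e-01,
         8.68348842e+02],
       [ 6.79173148e-01, -5.20430455e-01,  5.17567364e-01,
         3.90068859e+02],
       [-1.47043544e-02,  6.95364495e-01,  7.18506786e-01,
         5.82325304e+02],
       [ 0.00000000e+00,  0.00000000e+00,  0.00000000e+00,
         1.00000000e+00]])}
{'t': 0.1, 'qpos': array([ 1.15410279e+00,  2.64706587e-01,  1.60525687e+00,  1.96680488e-06,
        1.27370158e+00, -3.68739085e-02]), 'joint_vel': array([ 2.39886752e-06, -8.73222854e-04, -1.66607007e-03,  7.95632909e-04,
        1.36587448e-03, -1.00305036e-03]), 'effort': array([ 5.39728317e-04, -5.16706753e+01, -3.68590593e+01,  1.26508877e-05,
        6.17367201e-03, -3.38587633e-06]), 'eef_pos': array([249.98087487, 626.30758757, 241.05661777]), 'ee_rot': array([-2.33897956e-04,  1.88770515e-01,  9.82020682e-01, -1.00944702e-03]), 'ft_force': array([-0.20216544, -0.12846741, -0.76182394]), 'ft_torque': array([-0.03099804,  0.04965205, -0.05915573]), 'grasp_force': 0.0, 'grip_width': 0.9951585349471472} 11.0
```

View pics/top0.png

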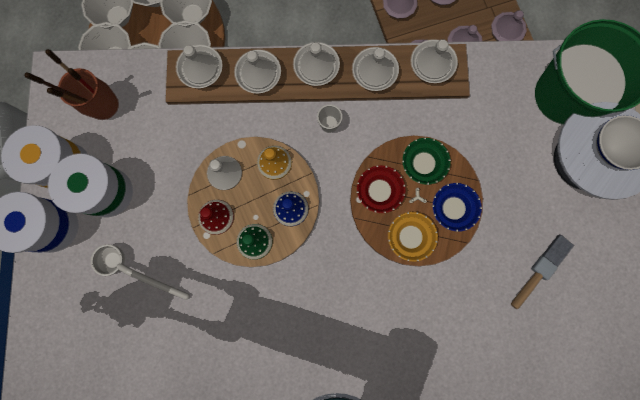

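View pics/scene0.png

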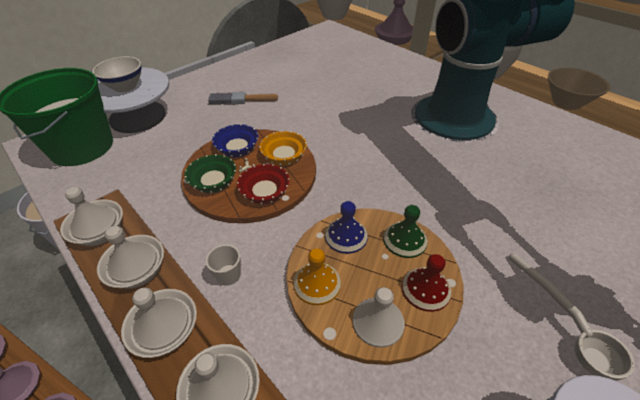

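```bash
cat > h.py <<'E'
import numpy as np, cv2
from scipy.optimize import minimize
H={'blue':(105,128),'green':(60,92),'yellow':(16,30),'red':(172,8)}
LID=[(0,41),(6,41),(20,29),(40,15),(58,8.5),(64,8.5),(74,13.5),(84,13.5),(90,8)]
DISH=[(0,40),(30,56)]
def proj(c,P):
    T=c['T']; q=(np.asarray(P)-T[:3,3])@T[:3,:3]
    return np.c_[c['cx']+c['fx']*q[:,0]/-q[:,2], c['cy']-c['fy']*q[:,1]/-q[:,2]]
def cmask(im,col):
    h=cv2.cvtColor(im,cv2.COLOR_RGB2HSV); a,b=H[col]; hh=h[...,0]
    m=((hh>=a)&(hh<=b)) if a<b else ((hh>=a)|(hh<=b))
    m&=(h[...,1]>(170 if col in('yellow','red') else 110))&(h[...,2]>25)
    return m.astype(np.uint8)
def sil(c,prof,x,y,z0,S=4):
    t=np.linspace(0,2*np.pi,40); m=np.zeros((400*S,640*S),np.uint8)
    R=[proj(c,np.c_[x+r*np.cos(t),y+r*np.sin(t),np.full(40,z0+z)]) for z,r in prof]
    for a,b in zip(R,R[1:]):
        cv2.fillConvexPoly(m,cv2.convexHull(np.round((np.r_[a,b]+.5)*S).astype(np.int32)),1)
    return cv2.resize(m.astype(np.float32),(640,400),interpolation=cv2.INTER_AREA)
def blob(im,col,c,p,rad,hull):
    """filled blob near world point p within rad px"""
    m=cmask(im,col); u,v=proj(c,[p])[0]
    k=np.zeros_like(m); cv2.circle(k,(int(u),int(v)),rad,1,-1); m&=k
    m=cv2.morphologyEx(cv2.morphologyEx(m,cv2.MORPH_OPEN,np.ones((2,2))),cv2.MORPH_CLOSE,cv2.getStructuringElement(cv2.MORPH_ELLIPSE,(5,5)))
    cs=cv2.findContours(m,cv2.RETR_EXTERNAL,cv2.CHAIN_APPROX_NONE)[0]
    cs=[x for x in cs if cv2.contourArea(x)>30]; o=np.zeros_like(m)
    if cs:
        if hull: cs=[cv2.convexHull(np.vstack(cs))]
        cv2.drawContours(o,cs,-1,1,-1)
    return o.astype(np.float32)
def fit(views,col,prof,z0,p,rad,hull):
    B=[(c,blob(im,col,c,(p[0],p[1],z0+30),rad,hull)) for im,c in views]
    def cost(q):
        s=0
        for c,b in B:
            m=sil(c,prof,q[0],q[1],z0); s+=1-np.minimum(m,b).sum()/np.maximum(m,b).sum()
        return s/len(B)
    r=minimize(cost,p,method='Nelder-Mead',options=dict(initial_simplex=[p,(p[0]+15,p[1]),(p[0],p[1]+15)],xatol=.1,fatol=1e-4))
    return r.x,1-r.fun
def ray(c,u,v,z):
    T=c['T']; d=T[:3,:3]@np.array([(u-c['cx'])/c['fx'],-(v-c['cy'])/c['fy'],-1]); return T[:3,3]+d*(z-T[2,3])/d[2]
E
cat > loc.py <<'E'
from bench import *; from h import *
V={n:(grab_frame(n),camera_model(n)) for n in('top','scene')}
L=dict(red=(214,216),green=(254,240),blue=(291,208),yellow=(273,162)); D=dict(red=(381,189),green=(427,160),blue=(457,207),yellow=(413,236))
for nm,px,prof,zz,hull in(('lid',L,LID,45,False),('dish',D,DISH,40,True)):
    for col,(u,v) in px.items():
        p=ray(V['top'][1],u,v,zz)[:2]
        out=[]
        for vs in(['top'],['scene'],['top','scene']):
            x,s=fit([V[k] for k in vs],col,prof,18,p,32 if nm=='lid' else 34,hull); out.append((np.round(x,1).tolist(),round(s,2)))
        print(nm,col,np.round(p),out)
E
python3 loc.py
```

```text
lid red [513. 265.] [([518.9, 268.2], np.float64(0.59)), ([499.6, 265.5], np.float64(0.65)), ([506.2, 268.6], np.float64(0.62))]
lid green [457. 174.] [([458.5, 182.6], np.float64(0.6)), ([443.0, 178.0], np.float64(0.13)), ([453.2, 179.1], np.float64(0.37))]
lid blue [527.  91.] [([529.9, 93.1], np.float64(0.62)), ([516.5, 88.2], np.float64(0.53)), ([523.9, 95.7], np.float64(0.57))]
lid yellow [635. 132.] [([648.2, 129.3], np.float64(0.62)), ([631.5, 126.0], np.float64(0.69)), ([635.2, 129.6], np.float64(0.65))]
dish red [ 568. -115.] [([565.4, -115.8], np.float64(0.98)), ([567.2, -109.6], np.float64(0.9)), ([565.4, -114.9], np.float64(0.92))]
dish green [ 634. -224.] [([629.7, -222.5], np.float64(0.94)), ([628.3, -219.7], np.float64(0.73)), ([628.8, -221.3], np.float64(0.83))]
dish blue [ 523. -286.] [([520.8, -284.9], np.float64(0.96)), ([522.6, -279.2], np.float64(0.81)), ([520.8, -284.7], np.float64(0.88))]
dish yellow [ 459. -183.] [([456.3, -182.4], np.float64(0.98)), ([459.2, -175.4], np.float64(0.93)), ([456.7, -181.7], np.float64(0.92))]
```

Emit:
move_arm([
  [2.5, -3.6, 0, 0, 1],
  [2.5, -3.6, 0, 0, 1],
  [2.5, -3.6, 0, 0, 1],
  [2.5, -3.6, 0, 0, 1],
  [2.5, -3.6, 0, 0, 1],
  [2.5, -3.6, 0, 0, 1],
  [2.5, -3.6, 0, 0, 1],
  [2.5, -3.6, 0, 0, 1],
  [2.5, -3.6, 0, 0, 1],
  [2.5, -3.6, 0, 0, 1],
  [0, 0, 0, 0, 1],
  [0, 0, 0, 0, 1],
], newtons=40)

```text
t: 1.4
eef_pos: [500.5, 266.0, 242.1]
ee_rot: [-0.0, 0.19, 0.982, 0.0]
ft_force: [0.9, 0.2, 0.6]
grip_width: 0.999
grasp_force: 0.0
```

Run:
```python
from bench import *; from h import *
c=camera_model('wrist'); im=grab_frame('wrist'); cv2.imwrite('pics/w1.png',im[:,:,::-1]); print(c,observe()['eef_pos'])
```

```text
{'fx': 338.5483708185268, 'fy': 338.5483708185268, 'cx': 315.53068195172017, 'cy': 196.05958755179105, 'T': array([[ 3.73102366e-01, -8.80764171e-01, -2.91631787e-01,
         4.25985293e+02],
       [ 9.27789591e-01,  3.53835640e-01,  1.18350394e-01,
         2.96127562e+02],
       [-1.04906667e-03, -3.14729748e-01,  9.49180744e-01,
         3.72803554e+02],
       [ 0.00000000e+00,  0.00000000e+00,  0.00000000e+00,
         1.00000000e+00]])} [500.04411333 266.85291224 242.06699851]
```

View pics/w1.png

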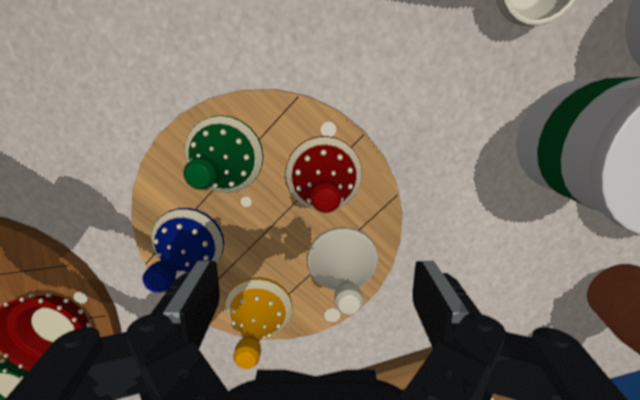

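The wrist view shows all lids upright: knobs at red (325,197), green (200,174), blue (159,275), yellow (247,352), white (347,300); foot centres about red (323,173), green (224,154), blue (187,245), yellow (258,311).

Run:
```python
from bench import *; from h import *
c=camera_model('wrist')
K=dict(red=(325,197),green=(200,174),blue=(159,275),yellow=(247,352),white=(347,300))
F=dict(red=(323,173),green=(224,154),blue=(187,245),yellow=(258,311),white=(342,260))
for k in K: print(k,ray(c,*K[k],97).round(1)[:2],ray(c,*F[k],21).round(1)[:2])
print(nose_length)
im=cv2.imread('pics/top0.png')[130:275,180:330]; cv2.imwrite('pics/tc.png',cv2.resize(im,None,fx=4,fy=4,interpolation=cv2.INTER_CUBIC))
```

```text
red [514.  269.9] [512.4 270.3]
green [456.  179.7] [454.5 181.1]
blue [528.   98.6] [533.7  93.9]
yellow [638.9 136.3] [645.9 131.8]
white [618.5 251.7] [618.  252.7]
11.0
```

View pics/tc.png

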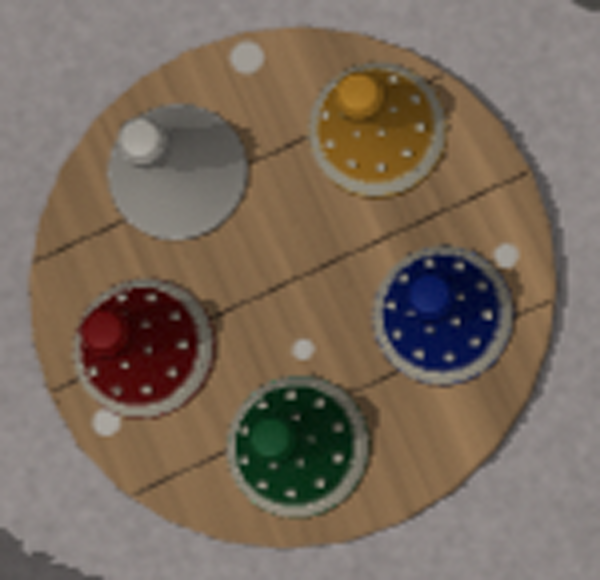

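The enlarged top crop shows foot centres at yellow (377,130), blue (444,315), green (299,447), red (145,348), and knobs at yellow (360,95), blue (431,295), green (271,437), red (104,331), in crop pixels.

Run:
```python
from bench import *; from h import *
c=camera_model('top')
F=dict(yellow=(377,130),blue=(444,315),green=(299,447),red=(145,348));K=dict(yellow=(360,95),blue=(431,295),green=(271,437),red=(104,331))
g=lambda p:(180+p[0]/4-.4,130+p[1]/4-.4)
for k in F: print(k,ray(c,*g(F[k]),21).round(1)[:2],ray(c,*g(K[k]),100).round(1)[:2])
```

```text
yellow [640.9 132.7] [641. 132.]
blue [529.8  93.9] [530.1  94. ]
green [455.  177.7] [456. 179.]
red [514.  267.4] [514.2 268.7]
```

Emit:
move_arm([
  [1.4, 0.2, 0, 0, 1],
  [0, 0, -3, 0, 1],
  [0, 0, -4, 0, 1],
  [0, 0, -4, 0, 1],
  [0, 0, -2.5, 0, 1],
  [0, 0, -1.5, 0, 1],
  [0, 0, -0.5, 0, 1],
  [0, 0, 0, 0, 1],
  [0, 0, 0, 0, 0],
  [0, 0, 0, 0, 0],
  [0, 0, 0, 0, 0],
  [0, 0, 0, 0, 0],
  [0, 0, 0, 0, 0],
  [0, 0, 0, 0, 0],
  [0, 0, 0, 0, 0],
  [0, 0, 0, 0, 0],
], newtons=35)

```text
t: 3.05
eef_pos: [514.9, 269.2, 88.2]
ee_rot: [0.001, 0.189, 0.982, 0.0]
ft_force: [-0.9, 0.2, 5.7]
grip_width: 0.303
grasp_force: 34.5
```

Emit:
move_arm([
  [0, 0, 0.5, 0, 0],
  [0, 0, 1.5, 0, 0],
  [0, 0, 3, 0, 0],
  [0, 0, 3, 0, 0],
  [0, 0, 2.5, 0, 0],
  [0.1, -1, 1.5, 0, 0],
  [0.2, -2, 0, 0, 0],
  [0.5, -3.5, 0, 0, 0],
  [0.5, -3.7, 0, 0, 0],
  [0.5, -3.7, 0, 0, 0],
  [0.5, -3.7, 0, 0, 0],
  [0.5, -3.7, 0, 0, 0],
  [0.5, -3.7, 0, 0, 0],
  [0.5, -3.7, 0, 0, 0],
  [0.5, -3.7, 0, 0, 0],
  [0.5, -3.3, 0, 0, 0],
  [0.3, -2, 0, 0, 0],
  [0, -0.8, 0, 0, 0],
  [0, 0, 0, 0, 0],
  [0, 0, 0, 0, 0],
])

```text
t: 5.05
eef_pos: [564.6, -115.5, 207.0]
ee_rot: [-0.001, 0.189, 0.982, 0.0]
ft_force: [-0.5, 0.1, -1.4]
grip_width: 0.301
grasp_force: 34.6
```

Run:
```python
from bench import *; from h import *
c=camera_model('wrist'); o=observe()['eef_pos']; im=grab_frame('wrist'); cv2.imwrite('pics/w2.png',im[:,:,::-1]); print(o)
for k,p in dict(red=(565.4,-115.8),green=(629.7,-222.5),blue=(520.8,-284.9),yellow=(456.3,-182.4)).items():
    print(k,proj(c,[(*p,48)]).round())
    x,s=fit([(im,c)],k,DISH,18,p,85,True); print(x.round(1),round(s,2))
```

```text
[ 564.64912458 -115.48921525  206.96321003]
red [[316. 180.]]
[ 569.7 -112.8] 0.8
green [[239. 278.]]
[ 632.2 -220.9] 0.47
blue [[124. 203.]]
[ 524.9 -281. ] 0.95
yellow [[190.  90.]]
[ 459.8 -178.5] 0.99
```

View pics/w2.png

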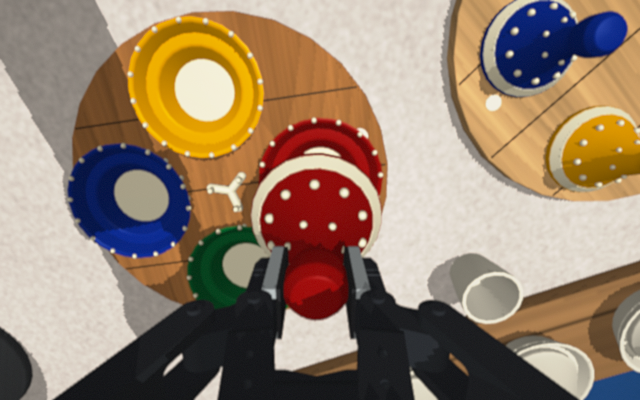

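The red lid hangs level in the jaws, its foot ellipse centred about (316,212). The yellow and blue dishes show whole at (196,87) and (129,200), and the red dish's rim shows behind the lid.

```bash
cat > lidfit.py <<'E'
from h import *
def lidfit(im,c,eef,col,z):
    """far arc of cream foot: compare by rendering edge points"""
    t=np.linspace(0,2*np.pi,60)
    return [proj(c,np.c_[eef[0]+dx+41*np.cos(t),eef[1]+dy+41*np.sin(t),np.full(60,z)]) for dx,dy in((0,0),)][0]
E
python3 - <<'E'
from h import *; from bench import *; from lidfit import *
c=camera_model('wrist'); im=cv2.imread('pics/w2.png')
e=observe()['eef_pos']; z=e[2]-70.2
for zz in(z,z+6):
    P=lidfit(im,c,e,'red',zz); print(P.min(0).round(1),P.max(0).round(1))
t=np.linspace(0,2*np.pi,60)
for q in((565.4,-115.8),(567,-113),(569,-112)):
    P=proj(c,np.c_[q[0]+56*np.cos(t),q[1]+56*np.sin(t),np.full(60,48)]);print(q,P.min(0).round(1),P.max(0).round(1))
E
```

```text
[251.3 153.1] [380. 273.]
[249.5 155.1] [381.7 277.8]
(565.4, -115.8) [252.1 115.7] [378.4 237.6]
(567, -113) [255.7 116.2] [382. 238.]
(569, -112) [257.7 118. ] [383.7 239.5]
```

Emit:
move_arm([
  [0.3, 0.2, -1, 0, 0],
  [0, 0, -2, 0, 0],
  [0, 0, -2, 0, 0],
  [0, 0, -1.5, 0, 0],
  [0, 0, -1, 0, 0],
  [0, 0, -0.4, 0, 0],
  [0, 0, -0.3, 0, 0],
  [0, 0, -0.3, 0, 0],
  [0, 0, -0.3, 0, 0],
  [0, 0, -0.3, 0, 0],
  [0, 0, -0.2, 0, 0],
  [0, 0, -0.2, 0, 0],
  [0, 0, 0, 0, 0],
])

```text
t: 6.4
eef_pos: [568.0, -114.1, 112.0]
ee_rot: [-0.0, 0.189, 0.982, 0.0]
ft_force: [-0.6, 0.0, -1.3]
grip_width: 0.306
grasp_force: 34.6
```

Run:
```python
from bench import *; from h import *
c=camera_model('wrist'); o=observe(); im=grab_frame('wrist'); cv2.imwrite('pics/w3.png',im[:,:,::-1]); print(o['eef_pos'],o['ft_force'])
```

```text
[ 568.0118385  -114.06273457  111.96129447] [-0.5542249   0.02087393 -1.33192927]
```

View pics/w3.png

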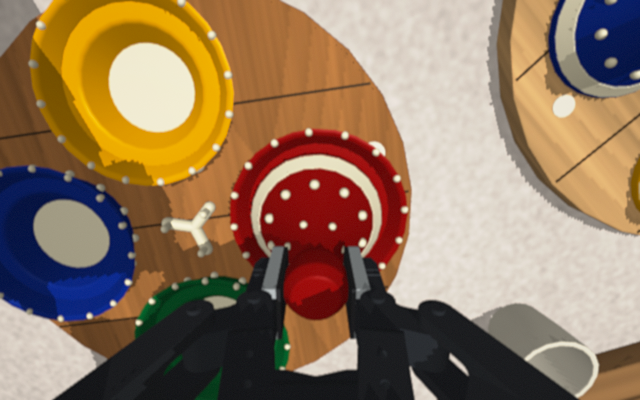

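The red lid's foot is inside the rim, touching nothing: foot spans columns 251–382, rim 231–409, so the lid needs to go about 2 mm to image right.

Emit:
move_arm([
  [0.1, 0.2, 0, 0, 0],
  [0, 0, -0.1, 0, 0],
  [0, 0, -0.1, 0, 0],
  [0, 0, -0.1, 0, 0],
  [0, 0, -0.1, 0, 0],
  [0, 0, 0, 0, 0],
  [0, 0, 0, 0, 0],
])

```text
t: 7.15
eef_pos: [569.3, -112.1, 108.4]
ee_rot: [0.0, 0.189, 0.982, 0.0]
ft_force: [0.4, 0.4, -0.9]
grip_width: 0.308
grasp_force: 34.7
```

Emit:
move_arm([
  [0, 0, -0.1, 0, 0],
  [0, 0, 0, 0, 0],
])

```text
t: 7.35
eef_pos: [569.4, -112.0, 108.3]
ee_rot: [0.0, 0.189, 0.982, 0.0]
ft_force: [-1.9, 2.5, 5.8]
grip_width: 0.304
grasp_force: 35.2
```

Emit:
move_arm([
  [0, 0, 0, 0, 0.4],
  [0, 0, 0, 0, 0.5],
  [0, 0, 0, 0, 0.7],
  [0, 0, 0, 0, 1],
  [0, 0, 0, 0, 1],
  [0, 0, 0, 0, 1],
  [0, 0, 1, 0, 1],
  [0, 0, 3, 0, 1],
  [0, 0, 4, 0, 1],
  [0, 0, 2, 0, 1],
  [-0.8, 2, 0, 0, 1],
  [-1.4, 3.6, 0, 0, 1],
  [-1.4, 3.6, 0, 0, 1],
  [-1.4, 3.6, 0, 0, 1],
  [-1.4, 3.6, 0, 0, 1],
  [-1.4, 3.6, 0, 0, 1],
  [-1.4, 3.6, 0, 0, 1],
  [-1.4, 3.6, 0, 0, 1],
  [-0.8, 1.9, 0, 0, 1],
  [0, 0, 0, 0, 1],
])

```text
t: 9.35
eef_pos: [454.4, 181.0, 208.2]
ee_rot: [0.0, 0.187, 0.982, 0.001]
ft_force: [-0.5, 0.9, -0.0]
grip_width: 1.0
grasp_force: 0.0
```

Run:
```python
from bench import *; from h import *
print(observe()['eef_pos']); a=grab_frame('scene')[110:330,160:480]; cv2.imwrite('pics/s2.png',cv2.resize(a,None,fx=2.4,fy=2.4,interpolation=cv2.INTER_CUBIC)[:,:,::-1])
```

```text
[454.41695309 181.04631129 208.18725664]
```

View pics/s2.png

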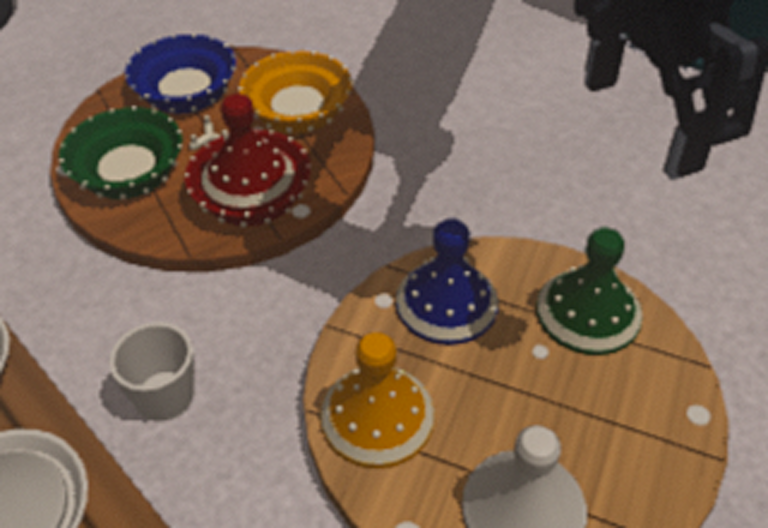

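The red lid sits level inside its rim (crop 245,165), and all other lids are upright and undisturbed. Next is green.

Emit:
move_arm([
  [0.1, -0.1, -2, 0, 1],
  [0, 0, -4, 0, 1],
  [0, 0, -3.5, 0, 1],
  [0, 0, -2, 0, 1],
  [0, 0, -0.5, 0, 1],
  [0, 0, 0, 0, 1],
  [0, 0, 0, 0, 0],
  [0, 0, 0, 0, 0],
  [0, 0, 0, 0, 0],
  [0, 0, 0, 0, 0],
  [0, 0, 0, 0, 0],
  [0, 0, 0, 0, 0],
  [0, 0, 0, 0, 0],
  [0, 0, 0, 0, 0],
])

```text
t: 10.8
eef_pos: [457.1, 178.4, 88.2]
ee_rot: [0.001, 0.189, 0.982, 0.001]
ft_force: [0.4, 1.5, 5.2]
grip_width: 0.298
grasp_force: 34.5
```

Emit:
move_arm([
  [0, 0, 0.5, 0, 0],
  [0, 0, 2, 0, 0],
  [0, 0, 3.5, 0, 0],
  [0, 0, 4, 0, 0],
  [0, 0, 3, 0, 0],
  [0.5, -1, 2, 0, 0],
  [0.9, -2, 0, 0, 0],
  [1.6, -3.6, 0, 0, 0],
  [1.6, -3.6, 0, 0, 0],
  [1.6, -3.6, 0, 0, 0],
  [1.6, -3.6, 0, 0, 0],
  [1.6, -3.6, 0, 0, 0],
  [1.6, -3.6, 0, 0, 0],
  [1.6, -3.6, 0, 0, 0],
  [1.6, -3.6, 0, 0, 0],
  [1.6, -3.6, 0, 0, 0],
  [1.2, -2.7, 0, 0, 0],
  [0.7, -1.7, 0, 0, 0],
  [0, 0, 0, 0, 0],
  [0, 0, 0, 0, 0],
])

```text
t: 12.8
eef_pos: [632.4, -219.5, 236.2]
ee_rot: [-0.001, 0.189, 0.982, 0.001]
ft_force: [0.6, 0.7, -2.0]
grip_width: 0.305
grasp_force: 34.8
```

Emit:
move_arm([
  [0.1, 0.1, -2, 0, 0],
  [0, 0, -3, 0, 0],
  [0, 0, -2.5, 0, 0],
  [0, 0, -1.8, 0, 0],
  [0, 0, -1, 0, 0],
  [0, 0, -0.5, 0, 0],
  [0, 0, -0.4, 0, 0],
  [0, 0, -0.4, 0, 0],
  [0, 0, -0.3, 0, 0],
  [0, 0, -0.3, 0, 0],
  [0, 0, -0.2, 0, 0],
  [0, 0, 0, 0, 0],
])

```text
t: 14.0
eef_pos: [634.1, -219.1, 113.0]
ee_rot: [-0.0, 0.189, 0.982, 0.0]
ft_force: [0.9, 0.6, -2.4]
grip_width: 0.308
grasp_force: 34.8
```

Run:
```python
from bench import *; from h import *
o=observe(); im=grab_frame('wrist'); cv2.imwrite('pics/w4.png',im[:,:,::-1]); print(o['eef_pos'],o['ft_force'])
```

```text
[ 634.06019801 -219.10742053  112.98788851] [ 0.88968675  0.64759496 -2.39589582]
```

View pics/w4.png

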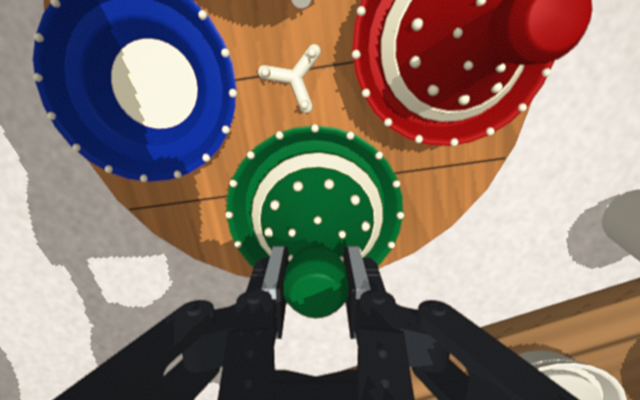

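The green lid is centred in its dish (rim 226–404, foot 251–382), with no contact yet.

Emit:
move_arm([
  [0, 0, -0.1, 0, 0],
  [0, 0, -0.1, 0, 0],
  [0, 0, -0.1, 0, 0],
  [0, 0, -0.1, 0, 0],
  [0, 0, -0.05, 0, 0],
  [0, 0, 0, 0, 0],
])

```text
t: 14.65
eef_pos: [634.1, -219.1, 108.6]
ee_rot: [-0.0, 0.189, 0.982, 0.0]
ft_force: [-0.7, 0.0, -2.5]
grip_width: 0.304
grasp_force: 34.8
```

Emit:
move_arm([
  [0, 0, -0.05, 0, 0],
  [0, 0, -0.05, 0, 0],
  [0, 0, 0, 0, 0],
])

```text
t: 14.95
eef_pos: [634.5, -219.2, 108.3]
ee_rot: [0.0, 0.189, 0.982, -0.0]
ft_force: [-0.8, 0.8, 0.5]
grip_width: 0.3
grasp_force: 35.1
```

Emit:
move_arm([
  [0, 0, 0, 0, 0.4],
  [0, 0, 0, 0, 0.5],
  [0, 0, 0, 0, 0.7],
  [0, 0, 0, 0, 1],
  [0, 0, 0, 0, 1],
  [0, 0, 0, 0, 1],
  [0, 0, 1, 0, 1],
  [0, 0, 3, 0, 1],
  [0, 0, 4, 0, 1],
  [0, 0, 3, 0, 1],
  [-0.5, 1.5, 1, 0, 1],
  [-1.3, 4, 0, 0, 1],
  [-1.3, 4, 0, 0, 1],
  [-1.3, 4, 0, 0, 1],
  [-1.3, 4, 0, 0, 1],
  [-1.3, 4, 0, 0, 1],
  [-1.3, 4, 0, 0, 1],
  [-1.3, 4, 0, 0, 1],
  [-0.8, 2, 0, 0, 1],
  [0, 0, 0, 0, 1],
])

```text
t: 16.95
eef_pos: [527.6, 99.0, 226.8]
ee_rot: [-0.001, 0.187, 0.982, 0.0]
ft_force: [-0.3, -0.7, 0.3]
grip_width: 0.999
grasp_force: 0.0
```

Emit:
move_arm([
  [0, 0, -2, 0, 1],
  [0, 0, -3, 0, 1],
  [0, 0, -3, 0, 1],
  [0, 0, -1, 0, 1],
  [0, 0, 0, 0, 1],
])

```text
t: 17.45
eef_pos: [528.2, 95.2, 135.4]
ee_rot: [-0.002, 0.189, 0.982, -0.001]
ft_force: [-0.3, 0.3, 0.1]
grip_width: 0.997
grasp_force: 0.0
```

Emit:
move_arm([
  [0.2, 0, -2, 0, 1],
  [0, 0, -2, 0, 1],
  [0, 0, -0.7, 0, 1],
  [0, 0, 0, 0, 1],
  [0, 0, 0, 0, 1],
])

```text
t: 17.95
eef_pos: [533.2, 95.9, 92.1]
ee_rot: [0.001, 0.189, 0.982, 0.0]
ft_force: [0.4, -0.3, 0.9]
grip_width: 1.0
grasp_force: 0.0
```

Emit:
move_arm([
  [-0.1, 0, -0.4, 0, 1],
  [0, 0, 0, 0, 1],
  [0, 0, 0, 0, 0],
  [0, 0, 0, 0, 0],
  [0, 0, 0, 0, 0],
  [0, 0, 0, 0, 0],
  [0, 0, 0, 0, 0],
  [0, 0, 0, 0, 0],
  [0, 0, 0, 0, 0],
  [0, 0, 0, 0, 0],
])

```text
t: 18.95
eef_pos: [531.3, 95.8, 86.9]
ee_rot: [0.0, 0.189, 0.982, -0.0]
ft_force: [-2.0, -1.2, 2.1]
grip_width: 0.303
grasp_force: 34.4
```

Emit:
move_arm([
  [0, 0, 0.5, 0, 0],
  [0, 0, 2, 0, 0],
  [0, 0, 3.5, 0, 0],
  [0, 0, 4, 0, 0],
  [0, 0, 3, 0, 0],
  [0, -1, 2, 0, 0],
  [0, -2, 0, 0, 0],
  [0, -3.6, 0, 0, 0],
  [0, -3.6, 0, 0, 0],
  [-0.1, -3.6, 0, 0, 0],
  [-0.1, -3.6, 0, 0, 0],
  [-0.1, -3.6, 0, 0, 0],
  [-0.1, -3.6, 0, 0, 0],
  [-0.1, -3.6, 0, 0, 0],
  [-0.1, -3.6, 0, 0, 0],
  [0, -3, 0, 0, 0],
  [0, -2, 0, 0, 0],
  [0, -0.9, 0, 0, 0],
  [0, 0, 0, 0, 0],
  [0, 0, 0, 0, 0],
])

```text
t: 20.95
eef_pos: [525.2, -280.0, 236.5]
ee_rot: [-0.0, 0.189, 0.982, 0.001]
ft_force: [-0.1, 0.0, -2.7]
grip_width: 0.304
grasp_force: 34.9
```

Emit:
move_arm([
  [0, 0, -2, 0, 0],
  [0, 0, -3, 0, 0],
  [0, 0, -2.5, 0, 0],
  [0, 0, -1.8, 0, 0],
  [0, 0, -1, 0, 0],
  [0, 0, -0.5, 0, 0],
  [0, 0, 0, 0, 0],
  [0, 0, 0, 0, 0],
])

```text
t: 21.75
eef_pos: [526.1, -281.2, 130.0]
ee_rot: [0.001, 0.189, 0.982, -0.0]
ft_force: [0.9, 0.2, -0.9]
grip_width: 0.301
grasp_force: 34.9
```

Now down to about 113 and look.

Emit:
move_arm([
  [-0.1, 0, -0.4, 0, 0],
  [0, 0, -0.4, 0, 0],
  [0, 0, -0.3, 0, 0],
  [0, 0, -0.3, 0, 0],
  [0, 0, -0.3, 0, 0],
  [0, 0, 0, 0, 0],
])

```text
t: 22.35
eef_pos: [523.8, -280.9, 111.0]
ee_rot: [-0.001, 0.189, 0.982, 0.0]
ft_force: [-0.2, -1.0, -3.3]
grip_width: 0.298
grasp_force: 34.9
```

Run:
```python
from bench import *; from h import *
o=observe(); im=grab_frame('wrist'); cv2.imwrite('pics/w5.png',im[:,:,::-1]); print(o['eef_pos'],o['ft_force'])
```

```text
[ 523.77162252 -280.88084412  111.03282724] [-0.215744   -1.03416818 -3.3321093 ]
```

View pics/w5.png

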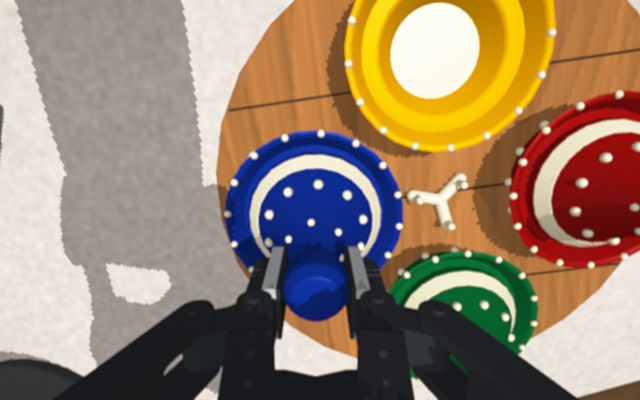

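The blue lid is centred in its dish (rim 226–402, foot 250–381), and the red and green lids are seated.

Emit:
move_arm([
  [0, 0, -0.1, 0, 0],
  [0, 0, -0.1, 0, 0],
  [0, 0, -0.1, 0, 0],
  [0, 0, 0, 0, 0],
  [0, 0, 0, 0, 0],
])

```text
t: 22.9
eef_pos: [524.2, -281.1, 108.8]
ee_rot: [-0.0, 0.189, 0.982, -0.0]
ft_force: [-0.4, -0.5, -2.7]
grip_width: 0.302
grasp_force: 34.9
```

Emit:
move_arm([
  [0, 0, -0.1, 0, 0],
  [0, 0, 0, 0, 0],
  [0, 0, 0, 0, 0],
])

```text
t: 23.2
eef_pos: [524.2, -281.1, 107.7]
ee_rot: [-0.0, 0.189, 0.982, 0.0]
ft_force: [0.5, -0.3, -2.2]
grip_width: 0.304
grasp_force: 34.9
```

Emit:
move_arm([
  [0, 0, -0.05, 0, 0],
  [0, 0, -0.05, 0, 0],
  [0, 0, 0, 0, 0],
])

```text
t: 23.5
eef_pos: [524.3, -281.3, 107.0]
ee_rot: [0.0, 0.189, 0.982, -0.0]
ft_force: [0.2, -0.3, 0.1]
grip_width: 0.305
grasp_force: 35.0
```

Emit:
move_arm([
  [0, 0, 0, 0, 0.4],
  [0, 0, 0, 0, 0.5],
  [0, 0, 0, 0, 0.7],
  [0, 0, 0, 0, 1],
  [0, 0, 0, 0, 1],
  [0, 0, 0, 0, 1],
  [0, 0, 1, 0, 1],
  [0, 0, 3, 0, 1],
  [0, 0, 4, 0, 1],
  [0, 0, 4, 0, 1],
  [1.1, 4.0, 0, 0, 1],
  [1.1, 4.0, 0, 0, 1],
  [1.1, 4.0, 0, 0, 1],
  [1.1, 4.0, 0, 0, 1],
  [1.1, 4.0, 0, 0, 1],
  [1.1, 4.0, 0, 0, 1],
  [1.1, 4.0, 0, 0, 1],
  [1.1, 4.0, 0, 0, 1],
  [1.1, 4.0, 0, 0, 1],
  [1.1, 4.0, 0, 0, 1],
])

```text
t: 25.5
eef_pos: [634.6, 120.6, 227.8]
ee_rot: [0.001, 0.189, 0.982, 0.0]
ft_force: [1.2, -1.2, -0.7]
grip_width: 1.002
grasp_force: 0.0
```

Emit:
move_arm([
  [0.7, 1.4, 0, 0, 1],
  [0, 0, -2, 0, 1],
  [0, 0, -3, 0, 1],
  [0, 0, -3, 0, 1],
  [0, 0, -1, 0, 1],
  [0, 0, 0, 0, 1],
  [0, 0, 0, 0, 1],
])

```text
t: 26.2
eef_pos: [642.1, 132.6, 138.2]
ee_rot: [0.001, 0.189, 0.982, 0.0]
ft_force: [0.4, -0.6, -0.3]
grip_width: 0.999
grasp_force: 0.0
```

Emit:
move_arm([
  [0, 0, -2, 0, 1],
  [0, 0, -2, 0, 1],
  [0, 0, -1, 0, 1],
  [0, 0, 0, 0, 1],
  [0, 0, 0, 0, 1],
  [0, 0, 0, 0, 0],
  [0, 0, 0, 0, 0],
  [0, 0, 0, 0, 0],
  [0, 0, 0, 0, 0],
  [0, 0, 0, 0, 0],
  [0, 0, 0, 0, 0],
  [0, 0, 0, 0, 0],
  [0, 0, 0, 0, 0],
])

```text
t: 27.5
eef_pos: [641.6, 133.1, 87.2]
ee_rot: [0.0, 0.189, 0.982, 0.0]
ft_force: [0.6, 1.4, 3.3]
grip_width: 0.303
grasp_force: 34.5
```

Emit:
move_arm([
  [0, 0, 0.5, 0, 0],
  [0, 0, 2, 0, 0],
  [0, 0, 3.5, 0, 0],
  [0, 0, 4, 0, 0],
  [0, 0, 3, 0, 0],
  [-0.5, -0.9, 2, 0, 0],
  [-1.1, -1.9, 0, 0, 0],
  [-1.8, -3.1, 0, 0, 0],
  [-1.8, -3.1, 0, 0, 0],
  [-1.8, -3.1, 0, 0, 0],
  [-1.8, -3.1, 0, 0, 0],
  [-1.8, -3.1, 0, 0, 0],
  [-1.8, -3.1, 0, 0, 0],
  [-1.8, -3.1, 0, 0, 0],
  [-1.8, -3.1, 0, 0, 0],
  [-1.2, -2.0, 0, 0, 0],
  [-0.7, -1.1, 0, 0, 0],
  [-0.3, -0.5, 0, 0, 0],
  [0, 0, 0, 0, 0],
  [0, 0, 0, 0, 0],
])

```text
t: 29.5
eef_pos: [459.6, -178.4, 236.7]
ee_rot: [-0.0, 0.189, 0.982, 0.0]
ft_force: [-0.1, 0.1, -1.8]
grip_width: 0.303
grasp_force: 34.8
```

Emit:
move_arm([
  [0, 0, -2, 0, 0],
  [0, 0, -3, 0, 0],
  [0, 0, -2.5, 0, 0],
  [0, 0, -1.8, 0, 0],
  [0, 0, -1, 0, 0],
  [0, 0, -0.5, 0, 0],
  [0, 0, 0, 0, 0],
  [0, 0, 0, 0, 0],
])

```text
t: 30.3
eef_pos: [460.2, -179.3, 129.8]
ee_rot: [0.001, 0.189, 0.982, -0.0]
ft_force: [0.2, -0.1, -1.6]
grip_width: 0.303
grasp_force: 34.8
```

Emit:
move_arm([
  [0, 0, -0.4, 0, 0],
  [0, 0, -0.4, 0, 0],
  [0, 0, -0.3, 0, 0],
  [0, 0, -0.3, 0, 0],
  [0, 0, -0.3, 0, 0],
  [0, 0, 0, 0, 0],
])

```text
t: 30.9
eef_pos: [458.8, -178.9, 111.1]
ee_rot: [-0.001, 0.189, 0.982, 0.0]
ft_force: [0.3, -0.7, -1.7]
grip_width: 0.302
grasp_force: 34.8
```

Run:
```python
from bench import *; from h import *
o=observe(); im=grab_frame('wrist'); cv2.imwrite('pics/w6.png',im[:,:,::-1]); print(o['eef_pos'],o['ft_force'])
```

```text
[ 458.7581998  -178.93520414  111.11291429] [ 0.30623728 -0.67807738 -1.73427387]
```

View pics/w6.png

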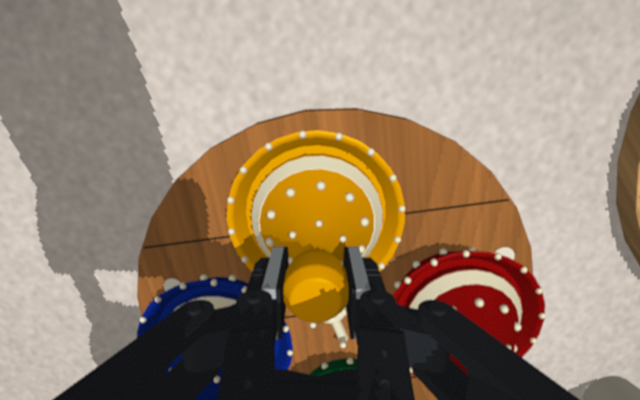

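The yellow lid is centred in its dish (rim 227–406, foot 250–382).

Emit:
move_arm([
  [0, 0, -0.1, 0, 0],
  [0, 0, -0.1, 0, 0],
  [0, 0, -0.1, 0, 0],
  [0, 0, -0.1, 0, 0],
  [0, 0, 0, 0, 0],
  [0, 0, 0, 0, 0],
])

```text
t: 31.55
eef_pos: [459.2, -179.1, 107.8]
ee_rot: [-0.0, 0.189, 0.982, 0.0]
ft_force: [-0.3, 0.4, -1.4]
grip_width: 0.301
grasp_force: 34.8
```

Emit:
move_arm([
  [0, 0, -0.05, 0, 0],
  [0, 0, -0.05, 0, 0],
  [0, 0, 0, 0, 0],
])

```text
t: 31.85
eef_pos: [459.5, -179.2, 107.2]
ee_rot: [0.0, 0.189, 0.982, -0.0]
ft_force: [-0.9, 0.8, 1.4]
grip_width: 0.303
grasp_force: 35.2
```

Contact. I'll release, rise, and move aside towards the lid board to clear the view.

Emit:
move_arm([
  [0, 0, 0, 0, 0.4],
  [0, 0, 0, 0, 0.5],
  [0, 0, 0, 0, 0.7],
  [0, 0, 0, 0, 1],
  [0, 0, 0, 0, 1],
  [0, 0, 0, 0, 1],
  [0, 0, 1, 0, 1],
  [0, 0, 3, 0, 1],
  [0, 0, 4, 0, 1],
  [0, 0, 4, 0, 1],
  [0, 3, 2, 0, 1],
  [0, 4, 0, 0, 1],
  [0, 4, 0, 0, 1],
  [0, 4, 0, 0, 1],
  [0, 4, 0, 0, 1],
  [0, 4, 0, 0, 1],
  [0, 4, 0, 0, 1],
  [0, 2, 0, 0, 1],
  [0, 0, 0, 0, 1],
  [0, 0, 0, 0, 1],
])

```text
t: 33.85
eef_pos: [459.2, 110.9, 247.3]
ee_rot: [0.0, 0.188, 0.982, -0.0]
ft_force: [0.2, -0.3, -0.5]
grip_width: 1.003
grasp_force: 0.0
```

Run:
```python
from bench import *; from h import *
r=lambda a,f:cv2.resize(a,None,fx=f,fy=f,interpolation=cv2.INTER_CUBIC)[:,:,::-1]
a=r(grab_frame('scene')[110:360,165:480],1.6); t=r(grab_frame('top')[125:275,180:490],1.6)
w=max(a.shape[1],t.shape[1]); p=lambda x:np.pad(x,((0,0),(0,w-x.shape[1]),(0,0)))
im=r(grab_frame('scene')[110:230,165:325],3)
cv2.imwrite('pics/f1.png',im); cv2.imwrite('pics/f2.png',np.vstack([p(a),p(t)])[:600])
```

```text
(no output)
```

View pics/f1.png

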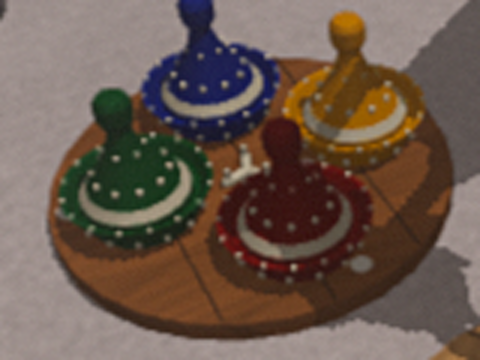

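View pics/f2.png

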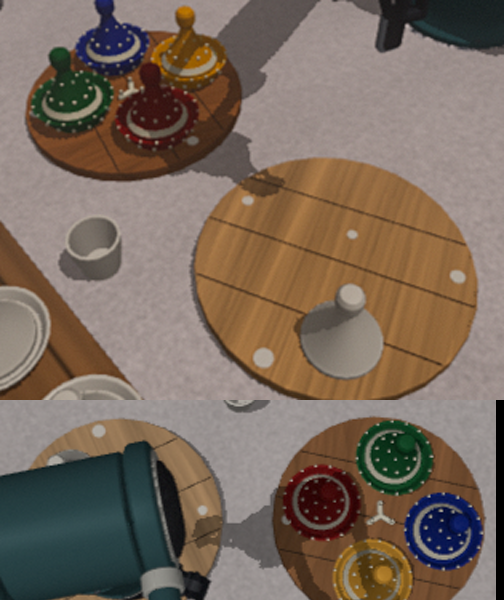

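All four lids sit level inside the rims of their own dishes: red (285,225), green (135,190), blue (210,90) and yellow (355,110) in the first crop. The white lid stands alone on its board, and the arm is clear.

```bash
python3 -c "
from bench import *
print(job_done())"
```

```text
the job is handed in; nothing more can be done
None
```

All four glazed lids are seated level on the dishes of their own colour, the white lid was left standing, and the job was handed in at about 34 s of robot time; the hand-in returned no verdict.

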